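Close the seed box and snap its clips in opposite-corner order

ROBOT

A 7-joint arm with a two-finger parallel gripper is mounted at the origin on the work surface. World frame = base frame: x ahead of the robot, y to its left, z up, the work surface at z = 0. Lengths are in m, angles in rad, forces in N, time in s.
With the tool pointing down it reaches from about 0.425 to 0.95 m from the base axis. Payload 16.7 kg.
Tool frame: the origin (TCP) lies at the very end of the fingers, on their centre line; the grasp point (between the pads) lies 19 mm behind it; z points along the fingers, y is the direction in which the jaws open and shut (so a half turn about z gives the same grasp; the last joint's range is limited). The gripper opens to 94 mm and grips with 3 to 60 N. Pads are 16 mm wide; open, the fingers measure 119 mm over their backs; the gripper's body (75 mm by 177 mm) begins 78 mm behind the grasp point.
Start: joints at [1.2, 0.426, 0.074, 1.606, -0.034, 1.111, -0.067], TCP at [0.148, -0.658, 0.205] pointing down, gripper open.
Joint ranges: [-2.85, 2.85], [-0.5, 2.14], [-1.23, 1.37], [0.21, 2.46], [-1.02, 4.16], [0.16, 2.05], [-2.73, 2.73]. Speed limits (rad/s): [1.89, 1.89, 2.39, 2.39, 3.01, 3.01, 3.01].

INTERFACE

Orientations are given as [roll, pitch, yaw] about the fixed x, y, z axes, in that order (R = Rz(yaw) Ry(pitch) Rx(roll)).
In Python, from workcell import monitor, viewer, env gives the robot as it stands. The module is installed in compiled form; this text tells all that it offers.
- The arm moves only by the tool send_rows, never from a script. Its argument "plan" is a list that holds one entry, the list of rows, each a list of 4 numbers: the shift along the tool's x, y, z in cm, then the turn about the tool's z in rad. A call has exactly 8 rows; each row shifts and turns the commanded pose from where the row before left it, along the tool's axes as they then stand; what a row does not reach is not made up. A row lasts 1/10 s, in which the tool goes at most 50 mm and 8.59 degrees, less where a joint would pass 70% of its speed; a pose out of reach is approached as far as the arm can. A call is refused whole if a number of a shift passes 5 or a number of a turn 0.15, either way. A call with a gripper value outside its range is refused whole. "jaw" is the gripper command: -1 is fully open, 1 is shut, values between are in proportion, set as the call begins (left out, the last holds). The fingers move at their own pace and stop on an object; "grip_force" is the grip in N (left out, the last holds). Time passes only in rows, so rows that do not move let the fingers close, or fill a call up. It gives the time, the measured TCP pose, the force and the opening at its end, in the units of the state.
- monitor.get_obs(): the state, without advancing time (a new reading comes with each control period).
- viewer.get_image(name): name is "side" or "top" or "wrist"; returns a dict with "image" (480x640x3 uint8, red, green, blue), "depth" (480x640 float32, m along the optical axis (not along the pixel's ray), 0 where there is no reading), "intrinsics" (3x3 intrinsics, pixels), "k1" (the pictures are not rectified: a ray, as slopes to the right and down, at radius r is drawn at 1 + k1 r^2 times it, then the intrinsics apply), "cam_to_world" (4x4, takes a point from camera to world coordinates). Camera axes: x right, y down, z forward; pixel columns grow to the right and rows downward; lengths in m; the calibration is good to about 2 mm. A picture is of the moment at which its call begins.
- env.close_job(): hands the job in, once; it reports no verdict.
The state is a dict: "time": time; "qpos": joint angles; "qvel": joint speeds; "joint_efforts": joint torques, N m; "ee_pos": TCP position; "orientation": TCP orientation; "force": force on the tool from outside, world axes, zero at the start; "torque": the same for the moment, N m; "grip_width": opening from 0.0 (shut) to 1.0 (fully open).
Only numpy, scipy, OpenCV 4.12 (cv2) and the standard library are available. Lean on these libraries where they do the work, as an engineer would, in place of code of your own. Each camera call takes 0.05 s, during which the arm holds its last target. There are 200 camera calls.

TASK

Put the lid on the seed box so that it sits fully home on the rim, then snap the four hinged clips down over its edge one at a time in opposite-corner order: start with any one, then the one diagonally opposite, then the remaining two. Press each clip only as hard as it takes to snap fully down, without forcing it, and leave the other things on the counter alone.

Things in the scene. Friction and masses are not known exactly. Their poses are not given: they have to be found in the camera images.
- seed_box: Open grey plastic seed-storage box, fixed on the counter: 120 mm (its x) x 190 mm (its y) x 80 mm tall, tins inside it below 60 mm. Origin: centre of its underside, z up. Two clips stand on each long side (local x -70 and +70 mm; y -62 and +62 mm), one near each corner; the lugs that carry them reach out to 77 mm from the middle and up to 101 mm.
- rim (a point): Middle of the box's mouth at the height of its rim (80 mm above the box's origin). The mouth is 112 mm (x) x 182 mm (y), walls 4 mm.
- lid: Loose grey plastic lid, 0.18 to 0.35 kg, same either way round, lying right side up. Flange 116 mm (its x) x 186 mm (its y), z 8 to 16 mm; under it a rounded bead, 108 x 178 mm outside, z 0 to 8 mm, that drops into the box mouth with 2 mm play each side. Origin: centre of its underside. Fully home: axes along the box's, centred, origin 72 mm above the box's origin, flange on the rim.
- handle (a point): Centre of the lid's handle, 35 mm above the lid's origin: a solid upright fin in the middle of the lid, 18 mm thick (lid's x), 90 mm long (lid's y), from z = 16 to 50 mm.
- hinge_a (a point): Nominal middle of clip a's hinge, a point of the box at local (-70, 62, 95) mm; axis along the box's y. The true hinge sits up to 2.5 mm higher or lower, each clip differently, unmeasured. Its diagonal partner is clip c. The clip turns almost freely to 0.16 rad, then takes about 9 N 30 mm from its hinge (12 N at 22 mm) to pass 0.06 rad and snap to a hard stop at 0. Over 30 N cracks it.
- clip_a (a joint): Angle of clip a, rad: a steel arm reaching 40 mm from its hinge, 24 mm wide, 7 mm thick. 0 = snapped down, level, pointing to the box's middle over the lid's edge, its top 98.5 mm (2.5 mm more or less) above the counter; 1.57 = upright; more = leaning out, away from the box (stop at 2.1). It stays where it is left until near 0.
- hinge_b (a point): Nominal middle of clip b's hinge, a point of the box at local (70, 62, 95) mm; axis along the box's y. The true hinge sits up to 2.5 mm higher or lower, each clip differently, unmeasured. Its diagonal partner is clip d. The clip turns almost freely to 0.16 rad, then takes about 9 N 30 mm from its hinge (12 N at 22 mm) to pass 0.06 rad and snap to a hard stop at 0. Over 30 N cracks it.
- clip_b (a joint): Angle of clip b, rad: a steel arm reaching 40 mm from its hinge, 24 mm wide, 7 mm thick. 0 = snapped down, level, pointing to the box's middle over the lid's edge, its top 98.5 mm (2.5 mm more or less) above the counter; 1.57 = upright; more = leaning out, away from the box (stop at 2.1). It stays where it is left until near 0.
- hinge_c (a point): Nominal middle of clip c's hinge, a point of the box at local (70, -62, 95) mm; axis along the box's y. The true hinge sits up to 2.5 mm higher or lower, each clip differently, unmeasured. Its diagonal partner is clip a. The clip turns almost freely to 0.16 rad, then takes about 9 N 30 mm from its hinge (12 N at 22 mm) to pass 0.06 rad and snap to a hard stop at 0. Over 30 N cracks it.
- clip_c (a joint): Angle of clip c, rad: a steel arm reaching 40 mm from its hinge, 24 mm wide, 7 mm thick. 0 = snapped down, level, pointing to the box's middle over the lid's edge, its top 98.5 mm (2.5 mm more or less) above the counter; 1.57 = upright; more = leaning out, away from the box (stop at 2.1). It stays where it is left until near 0.
- hinge_d (a point): Nominal middle of clip d's hinge, a point of the box at local (-70, -62, 95) mm; axis along the box's y. The true hinge sits up to 2.5 mm higher or lower, each clip differently, unmeasured. Its diagonal partner is clip b. The clip turns almost freely to 0.16 rad, then takes about 9 N 30 mm from its hinge (12 N at 22 mm) to pass 0.06 rad and snap to a hard stop at 0. Over 30 N cracks it.
- clip_d (a joint): Angle of clip d, rad: a steel arm reaching 40 mm from its hinge, 24 mm wide, 7 mm thick. 0 = snapped down, level, pointing to the box's middle over the lid's edge, its top 98.5 mm (2.5 mm more or less) above the counter; 1.57 = upright; more = leaning out, away from the box (stop at 2.1). It stays where it is left until near 0.
- mug: White ceramic mug with pencils, 80 mm wide, 170 mm tall with the pencils; origin at the centre of its underside. Leave alone.
- set_square: Steel set square lying flat, 110 mm stock and 150 mm blade; origin under the middle of the stock. Leave alone.
- spirit_level: Aluminium spirit level, 300 mm long (its y), 24 mm thick, 50 mm tall, standing on its edge; origin at the centre of its underside. Leave alone.
- spring_clip: Blue plastic spring clip lying on its side, about 85 mm long, 22 mm tall; origin under its middle. Leave alone.
There are look-alikes about, which are no part of the job. What is shaped like the seed_box but green or turquoise is not meant.

How it is judged:
On the way, in this order (a step that is already met when the one before it is completed fails the run):
1. the lid sits fully home on the rim while all four clips are still up (z of lid in the frame of seed_box between 0.069 and 0.0745 m and horizontal distance between lid and seed_box below 0.007 m and angle between lid's own z axis and vertical below 0.03 rad and angle between the x axis of lid and the x axis of seed_box, either way round below 0.08 rad and value of joint each of clip_a, clip_b, clip_c, clip_d above 0.3 rad), for 0.1 s.
2. one clip, any, is snapped down and the three others are not (((value of joint clip_a below 0.045 rad and value of joint each of clip_b, clip_c, clip_d above 0.045 rad) or (value of joint each of clip_a, clip_c, clip_d above 0.045 rad and value of joint clip_b below 0.045 rad) or (value of joint each of clip_a, clip_b, clip_d above 0.045 rad and value of joint clip_c below 0.045 rad) or (value of joint each of clip_a, clip_b, clip_c above 0.045 rad and value of joint clip_d below 0.045 rad))), for 0.1 s.
3. the clip diagonally opposite is snapped down too, and only these two (((value of joint each of clip_a, clip_c below 0.045 rad and value of joint each of clip_b, clip_d above 0.045 rad) or (value of joint each of clip_a, clip_c above 0.045 rad and value of joint each of clip_b, clip_d below 0.045 rad))), for 0.1 s.
4. a third clip is snapped down (((value of joint clip_a above 0.045 rad and value of joint each of clip_b, clip_c, clip_d below 0.045 rad) or (value of joint each of clip_a, clip_c, clip_d below 0.045 rad and value of joint clip_b above 0.045 rad) or (value of joint each of clip_a, clip_b, clip_d below 0.045 rad and value of joint clip_c above 0.045 rad) or (value of joint each of clip_a, clip_b, clip_c below 0.045 rad and value of joint clip_d above 0.045 rad))), for 0.1 s.
At the end, for the whole second after the job is handed in: The lid is at rest fully home on the rim (centred within 7 mm, origin 69 to 74.5 mm above the box's, square within 0.08 rad, tilt under 0.03 rad) and all four clips are snapped down (each below 0.045 rad) (z of lid in the frame of seed_box between 0.069 and 0.0745 m and horizontal distance between lid and seed_box below 0.007 m and angle between lid's own z axis and vertical below 0.03 rad and angle between the x axis of lid and the x axis of seed_box, either way round below 0.08 rad and value of joint each of clip_a, clip_b, clip_c, clip_d below 0.045 rad and linear speed of lid below 0.02 m/s); the robot touches nothing.
It fails at once if two clips of neighbouring corners are snapped down while the other two are not ((value of joint each of clip_a, clip_b below 0.045 rad and value of joint each of clip_c, clip_d above 0.045 rad) or (value of joint each of clip_a, clip_d above 0.045 rad and value of joint each of clip_b, clip_c below 0.045 rad) or (value of joint each of clip_a, clip_b above 0.045 rad and value of joint each of clip_c, clip_d below 0.045 rad) or (value of joint each of clip_a, clip_d below 0.045 rad and value of joint each of clip_b, clip_c above 0.045 rad)).
It fails at once if a clip is pushed with more than 30 N (contact force between any of the arm, the fingers and clip_a above 30 N or contact force between any of the arm, the fingers and clip_b above 30 N or contact force between any of the arm, the fingers and clip_c above 30 N or contact force between any of the arm, the fingers and clip_d above 30 N).
It fails at once if the mug, set square, spirit level or spring clip is moved more than 25 mm (distance of any of mug, set_square, spirit_level, spring_clip from where it was at the start of the episode above 0.025 m).
It also fails if it takes over 72 s, if anything falls off the work surface, if the arm or the gripper's body presses on something with over 40 N, if the wrist force passes 120 N, or if a joint passes its speed limit or range.

## Working session

There is one attempt and no reset: what is moved stays moved. The work goes in short steps, Python scripts to look and compute and a tool call to move; the robot and the scene stay as the last step left them, time stands still between calls to the robot, and variables do not carry over. Pictures are saved under pics/ and viewed, about 8 in all and at most 12, crops included, and the job is handed in when it is done.

Besides the shell and the picture viewer there is one more tool, called as name(argument=value, ...) on one line, values as JSON. send_rows: Moves the arm, as the interface text tells. Its arguments: {"type":"object","properties":{"plan":{"type":"array"},"jaw":{"type":"number"},"grip_force":{"type":"number"}},"required":["plan"]}

```bash
mkdir -p pics; cat > h.py <<'E'
import numpy as np, cv2
from workcell import monitor, viewer, env
def grab(n):
    d=viewer.get_image(n); np.savez('%s.npz'%n,**{k:np.asarray(v) for k,v in d.items()}); return d
def load(n): return np.load('%s.npz'%n)
def cloud(d):
    K=np.asarray(d['intrinsics']);k1=float(d['k1']);h,w=d['depth'].shape
    u,v=np.meshgrid(np.arange(w),np.arange(h))
    p=cv2.undistortPoints(np.stack([u,v],-1).reshape(-1,1,2).astype(float),K,np.array([k1,0,0,0,0.])).reshape(h,w,2)
    z=d['depth'][...,None]; P=np.concatenate([p*z,z],-1)
    T=np.asarray(d['cam_to_world']); return P@T[:3,:3].T+T[:3,3]
def save(n,im): cv2.imwrite('pics/'+n,cv2.cvtColor(im,cv2.COLOR_RGB2BGR))
E
python3 - <<'E'
from h import *
for n in('top','side'):
    d=grab(n); save(n+'1.png',d['image']); print(n,d['cam_to_world'],d['k1'])
s=monitor.get_obs(); print(s)
E
```

```text
top [[-0.02324525 -0.99276094  0.11783623  0.31173726]
 [-0.99963467  0.02470697  0.01095889 -0.19923821]
 [-0.01379093 -0.11753844 -0.99297257  1.83519051]
 [ 0.          0.          0.          1.        ]] -0.1224302139910613
side [[-0.90461151 -0.24694016  0.347417    0.03877121]
 [-0.42600471  0.55070866 -0.71780217  0.77212349]
 [-0.01407137 -0.79733339 -0.60337506  0.90755428]
 [ 0.          0.          0.          1.        ]] 0.04879048624692436
{'time': 0.1, 'qpos': array([ 1.19949941,  0.42663966,  0.07384589,  1.60656472, -0.03410678,
        1.1108056 , -0.06706134]), 'qvel': array([ 2.32700277e-04, -1.44230294e-03,  9.13688188e-05, -1.51386013e-03,
       -1.14905768e-03,  1.66531877e-03,  7.91908971e-04]), 'joint_efforts': array([ 8.15708481e-03, -9.37458014e+01,  3.67566772e+00, -4.55039477e+01,
       -4.87804029e-02,  1.67520752e-02,  9.03133628e-05]), 'ee_pos': array([ 0.14837588, -0.65806847,  0.20485572]), 'orientation': array([-3.14043636e+00,  7.02159805e-05,  2.21806784e-01]), 'force': array([ 0.33377726,  0.51304864, -0.12889033]), 'torque': array([-0.01249928, -0.01880703,  0.01290574]), 'grip_width': 0.9985685710051689}
```

View pics/top1.png

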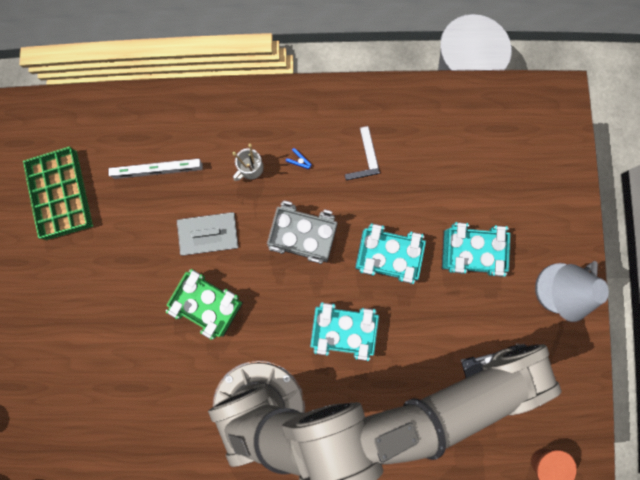

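View pics/side1.png

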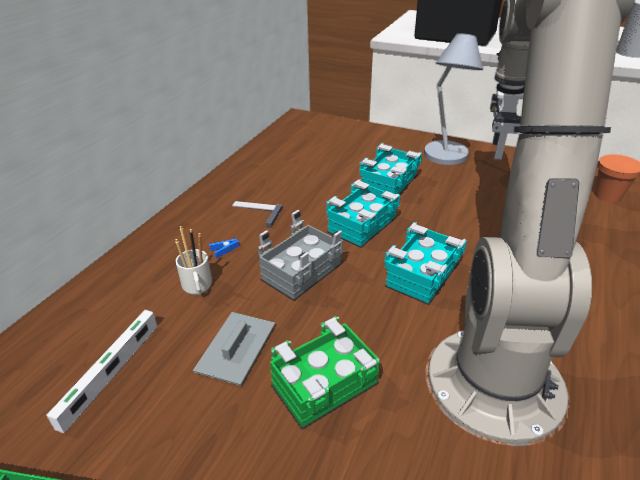

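Top picture: grey box at (303,233) and grey lid at (208,234). Look-alikes, not wanted: turquoise boxes at (392,254), (478,249) and (345,331), a green box at (203,304) and a green crate at (57,193). The side picture has the box at (300,258) with its clips up and the lid at (235,347) with its fin.

```bash
cat > m.py <<'E'
from h import *
d=load('top');P=cloud(d);im=d['image'].astype(int)
sat=im.max(-1)-im.min(-1)
def rect(pts,nm):
    r=cv2.minAreaRect((pts*1000).astype(np.float32)); print(nm,len(pts),np.round(r[0],1),np.round(r[1],1),round(r[2],2))
def reg(c0,c1,r0,r1):
    m=np.zeros(sat.shape,bool);m[r0:r1,c0:c1]=1;return m
L=reg(170,246,205,262); 
m=L&(P[...,2]>.008)&(P[...,2]<.03); rect(P[m][:,:2],'lid flange'); print(np.median(P[m],0), 'mean')
m=L&(P[...,2]>.035); rect(P[m][:,:2],'fin'); print(np.median(P[m],0))
B=reg(260,345,195,270)
m=B&(P[...,2]>.07)&(P[...,2]<.086); rect(P[m][:,:2],'box rim'); 
m=B&(P[...,2]>.095); 
n,lab,st,c=cv2.connectedComponentsWithStats(m.astype(np.uint8))
for i in range(1,n):
    q=P[lab==i]; print(st[i],np.round(q.mean(0),4),np.round(q.min(0),3),np.round(q.max(0),3))
# obstacles heights
for nm,a in dict(level=(105,206,155,182),mug=(230,266,140,182),spring=(280,315,145,172),square=(340,382,122,182)).items():
    q=P[reg(*a)&(P[...,2]>.012)]; 
    if len(q):print(nm,np.round(q.min(0),3),np.round(q.max(0),3))
save('crop1.png',cv2.resize(d['image'][190:275,170:350],None,fx=4,fy=4,interpolation=cv2.INTER_CUBIC))
E
python3 m.py
```

```text
lid flange 1963 [557.8 157.6] [246.6 183.7] 88.32
[0.55149851 0.15569032 0.01599955] mean
fin 192 [457.1 -12.1] [469.4  64.8] 60.02
[0.55370684 0.15238835 0.04915176]
box rim 346 [ 538.  -149.8] [187.6 147.4] 74.02
[261 197   1   1   1] [ 0.3117 -0.1992  1.8352] [ 0.312 -0.199  1.835] [ 0.312 -0.199  1.835]
[341 197   1   1   1] [ 0.3117 -0.1992  1.8352] [ 0.312 -0.199  1.835] [ 0.312 -0.199  1.835]
[294 199   1   1   1] [ 0.3117 -0.1992  1.8352] [ 0.312 -0.199  1.835] [ 0.312 -0.199  1.835]
[266 201   1   1   1] [ 0.3117 -0.1992  1.8352] [ 0.312 -0.199  1.835] [ 0.312 -0.199  1.835]
[278 201   1   1   1] [ 0.3117 -0.1992  1.8352] [ 0.312 -0.199  1.835] [ 0.312 -0.199  1.835]
[281 201  14   7  61] [ 0.6188 -0.1122  0.1496] [ 0.312 -0.199  0.096] [ 0.636 -0.09   1.835]
[296 201   1   1   1] [ 0.3117 -0.1992  1.8352] [ 0.312 -0.199  1.835] [ 0.312 -0.199  1.835]
[315 204   1   1   1] [ 0.3117 -0.1992  1.8352] [ 0.312 -0.199  1.835] [ 0.312 -0.199  1.835]
[264 207   1   1   1] [ 0.3117 -0.1992  1.8352] [ 0.312 -0.199  1.835] [ 0.312 -0.199  1.835]
[319 208   1   1   1] [ 0.3117 -0.1992 
[... 1530 characters left out ...]
.835] [ 0.312 -0.199  1.835]
[308 256  14   8  52] [ 0.452  -0.1894  0.1554] [ 0.312 -0.209  0.095] [ 0.464 -0.17   1.835]
[333 258   1   1   1] [ 0.3117 -0.1992  1.8352] [ 0.312 -0.199  1.835] [ 0.312 -0.199  1.835]
[278 262   1   1   1] [ 0.3117 -0.1992  1.8352] [ 0.312 -0.199  1.835] [ 0.312 -0.199  1.835]
[306 265   1   1   1] [ 0.3117 -0.1992  1.8352] [ 0.312 -0.199  1.835] [ 0.312 -0.199  1.835]
[313 267   1   1   1] [ 0.3117 -0.1992  1.8352] [ 0.312 -0.199  1.835] [ 0.312 -0.199  1.835]
level [ 0.312 -0.199  0.012] [0.819 0.476 1.835]
mug [ 0.312 -0.199  0.012] [0.862 0.074 1.835]
spring [ 0.312 -0.199  0.012] [ 0.83  -0.087  1.835]
square [ 0.312 -0.406  0.012] [ 0.914 -0.199  1.835]
```

View pics/crop1.png

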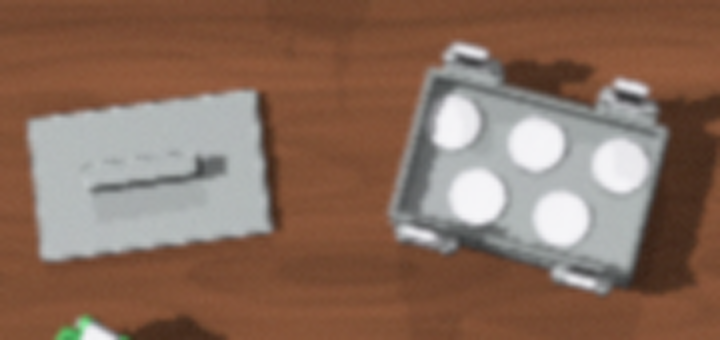

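The crop confirms both: plain grey lid centred about (150,175) with fin, and the open grey box centred about (530,165) with four raised clips. No other box here is grey. I'll clean up the depth and fit the poses.

```bash
cat > m2.py <<'E'
from h import *
from scipy.optimize import minimize
from scipy.spatial import cKDTree
def prep(n):
    d=load(n); dep=d['depth'].copy(); P=cloud(d); ok=dep>0
    med=cv2.medianBlur(dep,3); ok&=abs(dep-med)<.006
    return d,P,ok
def reg(c0,c1,r0,r1):
    m=np.zeros((480,640),bool);m[r0:r1,c0:c1]=1;return m
def rect(pts,nm):
    r=cv2.minAreaRect((pts*1000).astype(np.float32)); print(nm,len(pts),np.round(r[0],1),np.round(r[1],1),round(r[2],2))
def hole(pts,h,nm,x0):
    # fit box: rim band 112x182..120x190 ; points must lie in band
    def f(x):
        c,s=np.cos(x[2]),np.sin(x[2]); q=(pts-x[:2])@np.array([[c,-s],[s,c]])
        dx=abs(q[:,0])-h[0]; dy=abs(q[:,1])-h[1]
        sd=np.where((dx>0)&(dy>0),np.hypot(dx,dy),np.maximum(dx,dy))
        return np.minimum(abs(sd),.006).sum()
    best=min((minimize(f,np.r_[x0[:2],x0[2]+a],method='Nelder-Mead',options=dict(initial_simplex=np.r_[x0[:2],x0[2]+a]+np.array([[0,0,0],[.01,0,0],[0,.01,0],[0,0,.08]]))) for a in(-.06,0,.06)),key=lambda r:r.fun)
    print(nm,len(pts),np.round(best.x,4),'mean resid mm',1000*best.fun/len(pts)); return best.x
E
python3 - <<'E'
from m2 import *
for n,L,B in(('top',reg(170,246,205,262),reg(260,345,195,270)),('side',reg(185,280,305,390),reg(250,350,205,305))):
    d,P,ok=prep(n); z=P[...,2]; sat=np.ptp(d['image'].astype(int),axis=-1)
    m=L&ok&(z>.009)&(z<.022)&(sat<30); rect(P[m][:,:2],n+' lid')
    m=L&ok&(z>.04)&(z<.056)&(sat<30); rect(P[m][:,:2],n+' fin'); print(np.median(P[m],0))
    m=B&ok&(z>.076)&(z<.085)&(sat<40); hole(P[m][:,:2],(.058,.093),n+' rim',(.538,-.15,-.26)); print(np.median(P[m],0))
    m=(B&ok&(z>.104)&(z<.16)).astype(np.uint8)
    k,lab,st,c=cv2.connectedComponentsWithStats(m)
    for i in range(1,k):
        if st[i,4]>5: q=P[lab==i]; print(st[i],np.round(q.mean(0),3),np.round(q.min(0),3),np.round(q.max(0),3))
E
```

```text
top lid 1449 [555.3 156.6] [117.7 188.4] 6.14
top fin 132 [555.7 156.6] [20.6 88.8] 5.08
[0.55516007 0.15497003 0.04888782]
top rim 126 [ 0.5411 -0.1508 -0.2771] mean resid mm 2.187820619649781
[ 0.57881883 -0.14762426  0.07964816]
[283 201   9   6  31] [ 0.624 -0.11   0.13 ] [ 0.618 -0.121  0.105] [ 0.632 -0.098  0.141]
[321 210  10   8  39] [ 0.593 -0.227  0.126] [ 0.585 -0.24   0.105] [ 0.602 -0.213  0.138]
[272 246   8   5  25] [ 0.491 -0.073  0.132] [ 0.486 -0.082  0.106] [ 0.496 -0.063  0.14 ]
[311 257   7   5  25] [ 0.455 -0.189  0.134] [ 0.448 -0.197  0.123] [ 0.461 -0.179  0.141]
side lid 2829 [554.8 156.4] [118.9 191. ] 5.97
side fin 315 [555.8 157.2] [20.1 95.5] 6.29
[0.55242658 0.1625488  0.05003449]
side rim 446 [ 0.5398 -0.1501 -0.2844] mean resid mm 2.9184972054981757
[ 0.5679489  -0.13434963  0.0792085 ]
[292 210   9  14  85] [ 0.592 -0.228  0.122] [ 0.585 -0.245  0.105] [ 0.602 -0.216  0.136]
[260 231  10  14  93] [ 0.623 -0.108  0.123] [ 0.614 -0.122  0.104] [ 0.635 -0.095  0.138]
[333 231   9  14  85] [ 0.453 -0.187  0.123] [ 0.446 -0.206  0.104] [ 0.462 -0.176  0.138]
[299 252  10  16 113] [ 0.489 -0.069  0.124] [ 0.482 -0.083  0.104] [ 0.502 -0.058  0.14 ]
```

```bash
cat > pl.py <<'E'
import sys,json,numpy as np
# usage: plan(start(x,y,z,yaw), target, n, polar) -> rows (tool shift cm, turn)
def plan(s,t,n,polar=False,ret=False):
    s=np.array(s,float);t=np.array(t,float);f=np.linspace(0,1,n+1)[1:,None]
    if polar:
        P=lambda a:np.array([np.hypot(a[0],a[1]),np.arctan2(a[1],a[0]),a[2],a[3]])
        w=P(s)+f*(P(t)-P(s)); w=np.c_[w[:,0]*np.cos(w[:,1]),w[:,0]*np.sin(w[:,1]),w[:,2:]]
    else: w=s+f*(t-s)
    cur=s.copy();rows=[]
    for p in w:
        d=p-cur;c,sn=np.cos(cur[3]),np.sin(cur[3])
        r=np.round([100*(c*d[0]+sn*d[1]),100*(sn*d[0]-c*d[1]),-100*d[2],-d[3]],2); r[3]=round(-d[3],3)
        # integrate rounded
        dx,dy=r[0]/100,r[1]/100
        cur=cur+np.array([c*dx+sn*dy,sn*dx-c*dy,-r[2]/100,-r[3]]); rows.append((r+0).tolist())
    for i in range(0,n,8): print(json.dumps(rows[i:i+8]))
    print('end',np.round(cur,4))
def cur():
    from workcell import monitor
    o=monitor.get_obs(); print(o['time'],np.round(o['ee_pos'],4),np.round(o['orientation'],4),np.round(o['force'],1),round(float(o['grip_width']),3))
    return [*o['ee_pos'],o['orientation'][2]]
E
python3 -c "
from pl import *
plan(cur(),[.5555,.1567,.24,1.676],24,True)"
```

```text
0.1 [ 0.1484 -0.6581  0.2049] [-3.1404e+00  1.0000e-04  2.2180e-01] [ 0.3  0.5 -0.1] 0.999
[[4.53, -0.56, -0.15, -0.061], [4.51, -0.59, -0.14, -0.06], [4.47, -0.62, -0.15, -0.061], [4.44, -0.65, -0.15, -0.06], [4.4, -0.68, -0.14, -0.061], [4.38, -0.71, -0.15, -0.061], [4.34, -0.74, -0.15, -0.06], [4.31, -0.76, -0.14, -0.061]]
[[4.27, -0.8, -0.15, -0.06], [4.25, -0.82, -0.14, -0.061], [4.21, -0.85, -0.15, -0.061], [4.17, -0.88, -0.15, -0.06], [4.14, -0.9, -0.14, -0.061], [4.11, -0.93, -0.15, -0.06], [4.08, -0.95, -0.15, -0.061], [4.04, -0.98, -0.14, -0.06]]
[[4.01, -1.0, -0.15, -0.061], [3.97, -1.03, -0.15, -0.061], [3.94, -1.05, -0.14, -0.06], [3.9, -1.08, -0.15, -0.061], [3.87, -1.09, -0.15, -0.06], [3.83, -1.12, -0.14, -0.061], [3.8, -1.15, -0.15, -0.061], [3.77, -1.16, -0.14, -0.06]]
end [0.5555 0.1567 0.24   1.6758]
```

send_rows(plan=[[[4.5,-0.6,-0.3,-0.06],[4.5,-0.6,-0.3,-0.06],[4.5,-0.6,-0.3,-0.06],[4.4,-0.65,-0.3,-0.06],[4.4,-0.7,-0.3,-0.06],[4.4,-0.7,-0.3,-0.06],[4.3,-0.75,-0.3,-0.06],[4.3,-0.75,-0.3,-0.06]]], jaw=-1)

```text
time: 0.9
ee_pos: [0.4448, -0.4635, 0.2292]
orientation: [-3.141, 0.0, 0.704]
force: [0.7, -0.9, 0.0]
grip_width: 1.001
```

send_rows(plan=[[[4.3,-0.8,-0.3,-0.06],[4.25,-0.8,-0.3,-0.06],[4.2,-0.85,-0.3,-0.06],[4.2,-0.9,-0.3,-0.06],[4.1,-0.9,-0.3,-0.06],[4.1,-0.9,-0.3,-0.06],[4.1,-0.95,-0.3,-0.06],[4.0,-1.0,-0.3,-0.06]]])

```text
time: 1.7
ee_pos: [0.5903, -0.1609, 0.2533]
orientation: [-3.141, -0.0, 1.184]
force: [0.3, 0.1, 0.3]
grip_width: 0.998
```

```bash
python3 -c "
from m2 import *
from pl import *
d=grab('wrist');save('w1.png',d['image'])
c=cur()
plan(c,[.5555,.1567,.2,1.676],8,True)
d,P,ok=prep('wrist');z=P[...,2]
print(np.round(d['cam_to_world'],3)); print([(z[ok]<t).sum() for t in(.01,.07,.09,.13,.15)])
m=ok&(z>.076)&(z<.085)&(abs(P[...,0]-.54)<.13)&(abs(P[...,1]+.15)<.15);hole(P[m][:,:2],(.058,.093),'rim',(.54,-.15,-.28))
"
```

```text
1.75 [ 0.592  -0.1529  0.254 ] [-3.1414 -0.0032  1.1956] [1.1 7.8 0.9] 1.002
[[3.9, -1.04, 0.68, -0.06], [3.87, -1.07, 0.67, -0.06], [3.84, -1.08, 0.68, -0.06], [3.8, -1.1, 0.67, -0.06], [3.76, -1.11, 0.68, -0.06], [3.74, -1.14, 0.67, -0.06], [3.69, -1.15, 0.68, -0.06], [3.67, -1.16, 0.67, -0.06]]
end [0.5555 0.1567 0.2    1.6756]
[[ 0.926 -0.366 -0.09   0.617]
 [-0.376 -0.9   -0.221 -0.098]
 [-0.     0.238 -0.971  0.432]
 [ 0.     0.     0.     1.   ]]
[np.int64(185446), np.int64(221761), np.int64(228758), np.int64(232555), np.int64(234046)]
rim 3278 [ 0.5418 -0.1503 -0.2808] mean resid mm 1.2860196700512185
```

View pics/w1.png

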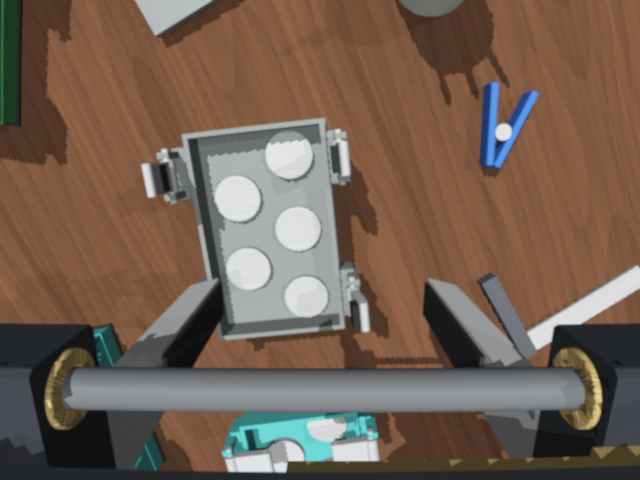

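Wrist picture: the grey box is centred near (265,230), with clips raised at (160,178), (342,160) and (357,308). The fit gives (0.542,-0.150), yaw -0.281, which agrees with the other two cameras. Next is the lid.

send_rows(plan=[[[3.9,-1.05,0.4,-0.06],[3.9,-1.05,0.4,-0.06],[3.8,-1.1,0.4,-0.06],[3.8,-1.1,0.4,-0.06],[3.8,-1.1,0.4,-0.06],[3.7,-1.15,0.4,-0.06],[3.7,-1.15,0.4,-0.06],[3.7,-1.15,0.4,-0.06]]])

```text
time: 2.55
ee_pos: [0.5574, 0.1489, 0.2211]
orientation: [-3.141, -0.0, 1.664]
force: [0.5, 0.5, 0.2]
grip_width: 0.999
```

```bash
python3 -c "
from m2 import *
from pl import *
d=grab('wrist')
c=cur()
d,P,ok=prep('wrist');z=P[...,2]
R=(abs(P[...,0]-.555)<.11)&(abs(P[...,1]-.157)<.13)&ok&(np.ptp(d['image'].astype(int),axis=-1)<30)
rect(P[R&(z>.010)&(z<.02)][:,:2],'lid'); print(np.median(z[R&(z>.010)&(z<.02)]))
rect(P[R&(z>.04)&(z<.06)][:,:2],'fin')
plan(c,[.5555,.1567,.1,1.676],8)
"
```

```text
2.6 [0.5546 0.1557 0.2209] [-3.1405e+00 -2.5000e-03  1.6745e+00] [-3.3  7.5 -0.8] 0.998
lid 21435 [555.1 157.3] [116.5 187.1] 6.14
0.015334541512184607
fin 2096 [555.1 157.2] [18.  90.4] 6.21
[[0.01, 0.01, 1.51, 0.0], [0.01, 0.02, 1.51, 0.0], [0.01, 0.01, 1.51, -0.001], [0.02, 0.01, 1.51, 0.0], [0.01, 0.02, 1.51, 0.0], [0.01, 0.01, 1.51, 0.0], [0.01, 0.01, 1.52, 0.0], [0.01, 0.01, 1.51, -0.001]]
end [0.5555 0.1567 0.1    1.6765]
```

send_rows(plan=[[[0.1,0.05,2.8,0],[0,0,3.2,0],[0,0,3.2,0],[0,0,3.2,0],[0,0,3.0,0],[0,0,2.0,0],[0,0,0.8,0],[0,0,0,0]]])

```text
time: 3.4
ee_pos: [0.5579, 0.1484, 0.0387]
orientation: [-3.14, 0.0, 1.661]
force: [0.4, 0.8, 0.7]
grip_width: 0.997
```

```bash
python3 -c "
from pl import *
c=cur();plan(c,[.5551,.1573,.022,1.678],1)"
```

```text
3.4 [0.5579 0.1484 0.0387] [-3.1398e+00  2.0000e-04  1.6615e+00] [0.4 0.8 0.7] 0.997
[[0.91, -0.2, 1.67, -0.017]]
end [0.5551 0.1573 0.022  1.6785]
```

send_rows(plan=[[[0.5,-0.1,0,-0.01],[0.4,-0.1,0.4,-0.007],[0,0,0.5,0],[0,0,0.4,0],[0,0,0.3,0],[0,0,0.1,0],[0,0,0,0],[0,0,0,0]]])

```text
time: 4.2
ee_pos: [0.5556, 0.1575, 0.0226]
orientation: [3.142, -0.0, 1.679]
force: [0.0, -0.3, 0.1]
grip_width: 0.999
```

send_rows(plan=[[[0,0,0,0],[0,0,0,0],[0,0,0,0],[0,0,0,0],[0,0,0,0],[0,0,0,0],[0,0,0,0],[0,0,0,0]]], jaw=1, grip_force=30)

```text
time: 5.0
ee_pos: [0.5555, 0.1575, 0.0225]
orientation: [3.142, -0.0, 1.679]
force: [0.2, 0.7, -0.2]
grip_width: 0.356
```

send_rows(plan=[[[0,0,0,0],[0,0,0,0],[0,0,0,0],[0,0,0,0],[0,0,0,0],[0,0,0,0],[0,0,-1.0,0],[0,0,-1.5,0]]])

```text
time: 5.8
ee_pos: [0.555, 0.1575, 0.0478]
orientation: [-3.14, 0.0, 1.679]
force: [-0.3, -0.5, -1.3]
grip_width: 0.189
```

```bash
python3 -c "
from pl import *
c=cur();c[2]=.0475;plan(c,[.5415,-.1503,.2,1.29],16,True)"
```

```text
5.8 [0.555  0.1575 0.0478] [-3.1402e+00  1.0000e-04  1.6789e+00] [-0.3 -0.5 -1.3] 0.189
[[-1.96, 0.2, -0.95, 0.024], [-1.96, 0.19, -0.96, 0.025], [-1.96, 0.17, -0.95, 0.024], [-1.96, 0.14, -0.95, 0.024], [-1.96, 0.13, -0.96, 0.025], [-1.95, 0.1, -0.95, 0.024], [-1.96, 0.09, -0.95, 0.024], [-1.95, 0.07, -0.96, 0.024]]
[[-1.94, 0.04, -0.95, 0.025], [-1.95, 0.03, -0.95, 0.024], [-1.94, 0.01, -0.95, 0.024], [-1.94, -0.01, -0.96, 0.025], [-1.93, -0.03, -0.95, 0.024], [-1.94, -0.05, -0.95, 0.024], [-1.92, -0.07, -0.96, 0.025], [-1.93, -0.09, -0.95, 0.024]]
end [ 0.5415 -0.1503  0.2     1.2899]
```

send_rows(plan=[[[-0.5,0,-3.5,0.01],[-1.5,0.1,-4.0,0.025],[-2.5,0.2,-4.0,0.035],[-3.0,0.3,-3.0,0.03],[-3.0,0.25,-1.5,0.04],[-3.0,0.2,0,0.04],[-3.0,0.1,0,0.04],[-3.0,0.1,0,0.04]]])

```text
time: 6.6
ee_pos: [0.5667, -0.0379, 0.2091]
orientation: [3.14, -0.0, 1.417]
force: [1.1, -0.3, -1.7]
grip_width: 0.192
```

```bash
python3 -c "
from pl import *
c=cur();plan(c,[.5415,-.1503,.2,1.29],6)"
```

```text
6.6 [ 0.5667 -0.0379  0.2091] [ 3.1402e+00 -4.0000e-04  1.4173e+00] [ 1.1 -0.3 -1.7] 0.192
[[-1.92, -0.13, 0.15, 0.021], [-1.91, -0.09, 0.15, 0.021], [-1.92, -0.04, 0.16, 0.022], [-1.92, -0.01, 0.15, 0.021], [-1.92, 0.04, 0.15, 0.021], [-1.92, 0.07, 0.15, 0.021]]
end [ 0.5415 -0.1503  0.2     1.2903]
```

send_rows(plan=[[[-1.5,-0.1,0.1,0.02],[-2.4,-0.1,0.2,0.025],[-2.4,-0.05,0.2,0.03],[-2.4,0,0.2,0.025],[-1.8,0,0.2,0.02],[-1.0,0,0,0.007],[0,0,0,0],[0,0,0,0]]])

```text
time: 7.4
ee_pos: [0.5409, -0.1481, 0.1986]
orientation: [3.142, -0.001, 1.293]
force: [0.3, 1.0, -1.9]
grip_width: 0.191
```

```bash
python3 -c "
from m2 import *
from pl import *
c=cur();plan(c,[.5415,-.1503,.2,1.29],1)
dT=grab('top');dS=grab('side');dW=grab('wrist')
im=np.hstack([cv2.resize(dS['image'][170:330,220:380],(400,400)),cv2.resize(dT['image'][190:280,258:348],(400,400))]);save('p2.png',im)
"
```

```text
7.4 [ 0.5409 -0.1481  0.1986] [ 3.1415e+00 -5.0000e-04  1.2926e+00] [ 0.3  1.  -1.9] 0.191
[[-0.19, 0.12, -0.14, 0.003]]
end [ 0.5415 -0.1503  0.2     1.2896]
```

View pics/p2.png

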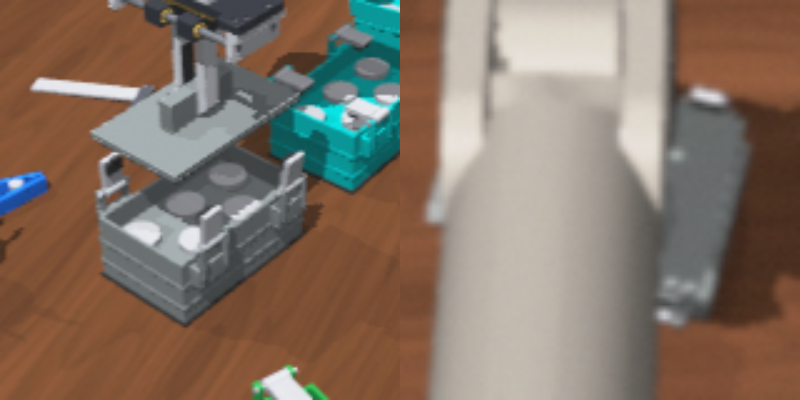

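The side crop shows the lid level above the box, square to it, with three visible clips upright. I'll lower it.

send_rows(plan=[[[-0.2,0.1,0.5,0.002],[0,0,1.5,0],[0,0,2.0,0],[0,0,2.0,0],[0,0,1.5,0],[0,0,1.0,0],[0,0,0.4,0],[0,0,0,0]]])

```text
time: 8.35
ee_pos: [0.541, -0.151, 0.1092]
orientation: [-3.141, -0.0, 1.29]
force: [-0.2, -1.0, -1.5]
grip_width: 0.189
```

```bash
python3 -c "
from pl import *
c=cur();plan(c,[.5415,-.1503,.1,1.29],1)"
```

```text
8.35 [ 0.541  -0.151   0.1092] [-3.1411e+00 -1.0000e-04  1.2898e+00] [-0.2 -1.  -1.5] 0.189
[[0.08, 0.03, 0.92, 0.0]]
end [ 0.5415 -0.1503  0.1     1.2898]
```

send_rows(plan=[[[0.06,0.03,0.3,0],[0,0,0.3,0],[0,0,0.25,0],[0,0,0.2,0],[0,0,0.15,0],[0,0,0.1,0],[0,0,0.1,0],[0,0,0,0]]])

```text
time: 9.15
ee_pos: [0.5414, -0.1506, 0.0954]
orientation: [-3.141, -0.0, 1.29]
force: [-0.4, 0.0, -2.2]
grip_width: 0.188
```

send_rows(plan=[[[0,0,0.1,0],[0,0,0.05,0],[0,0,0.05,0],[0,0,0,0],[0,0,0,0],[0,0,0,0],[0,0,0,0],[0,0,0,0]]])

```text
time: 9.95
ee_pos: [0.5416, -0.1506, 0.0945]
orientation: [3.141, 0.0, 1.29]
force: [-7.0, 2.1, 15.4]
grip_width: 0.189
```

send_rows(plan=[[[0,0,0,0],[0,0,0,0],[0,0,0,0],[0,0,0,0],[0,0,0,0],[0,0,0,0],[0,0,0,0],[0,0,0,0]]], jaw=0.3)

```text
time: 10.75
ee_pos: [0.5415, -0.1506, 0.0935]
orientation: [3.141, -0.0, 1.29]
force: [-0.5, -0.6, 0.4]
grip_width: 0.352
```

Lid released on the rim: TCP is at 0.0935 and a 15 N reaction showed at seating. I'll rise, shut the jaws, and check it from the cameras.

send_rows(plan=[[[0,0,-0.5,0],[0,0,-1.5,0],[0,0,-2.0,0],[0,0,-2.5,0],[0,0,-1.5,0],[0,0,-0.5,0],[0,0,0,0],[0,0,0,0]]])

```text
time: 11.55
ee_pos: [0.541, -0.1506, 0.1778]
orientation: [-3.141, 0.0, 1.29]
force: [-0.9, -0.5, -0.3]
grip_width: 0.35
```

send_rows(plan=[[[0.7,1.0,0,0],[1.0,1.6,0,0],[1.0,1.6,0,0],[1.0,1.6,0,0],[1.0,1.6,0,0],[1.0,1.6,0,0],[0.5,0.8,0,0],[0,0,0,0]]], jaw=1, grip_force=20)

```text
time: 12.35
ee_pos: [0.6536, -0.1172, 0.1774]
orientation: [-3.14, -0.001, 1.291]
force: [-0.2, -0.0, 0.7]
grip_width: 0.002
```

```bash
python3 -c "
from m2 import *
from pl import *
dS=grab('side');dW=grab('wrist');dT=grab('top')
c=cur()
b=np.array([.5412,-.1503]);cc,s=np.cos(-.281),np.sin(-.281)
q=np.array(c[:2])-b;print('local',cc*q[0]+s*q[1],-s*q[0]+cc*q[1])
im=np.hstack([cv2.resize(dS['image'][170:330,220:380],(400,400)),cv2.resize(dW['image'],(400,400))]);save('p3.png',im)
for n in('side','wrist','top'):
    d,P,ok=prep(n);z=P[...,2];sat=np.ptp(d['image'].astype(int),axis=-1)
    q=P[...,:2]-b;lx=cc*q[...,0]+s*q[...,1];ly=-s*q[...,0]+cc*q[...,1]
    m=ok&(abs(lx)<.075)&(abs(ly)<.11)&(z>.083)&(z<.094)&(sat<40)
    if m.sum()>50:
        rect(np.c_[lx,ly][m],n+' lid local'); A=np.c_[lx[m],ly[m],np.ones(m.sum())];print('plane',np.linalg.lstsq(A,z[m],rcond=None)[0])
    m=ok&(abs(lx)<.06)&(abs(ly)<.07)&(z>.112)&(z<.13)&(sat<40)
    if m.sum()>30: rect(np.c_[lx,ly][m],n+' fin local')
"
```

```text
12.5 [ 0.6522 -0.1185  0.1782] [-3.1409e+00  3.0000e-04  1.2895e+00] [-0.   0.1 -0.5] 0.002
local 0.09783735226674406 0.06137315156357714Traceback (most recent call last):
  File "<string>", line 14, in <module>
    rect(np.c_[lx,ly][m],n+' lid local'); A=np.c_[lx[m],ly[m],np.ones(m.sum())];print('plane',np.linalg.lstsq(A,z[m],rcond=None)[0])
         ~~~~~~~~~~~~^^^
IndexError: boolean index did not match indexed array along axis 1; size of axis is 1280 but size of corresponding boolean axis is 640
```

View pics/p3.png

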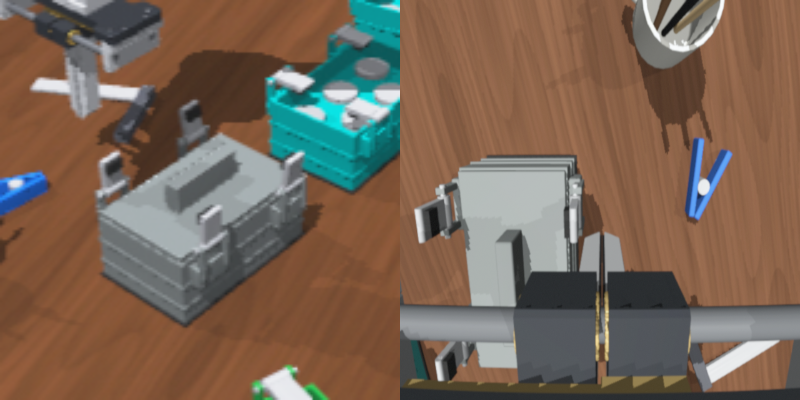

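Left (side): lid flat on the rim with all four clips up. Right (wrist): lid aligned with the box, shut fingers just outside clip b. I'll fix the numeric check and also measure the fingertip.

```bash
cat > loc.py <<'E'
from m2 import *
b=np.array([.5412,-.1503]);cc,s=np.cos(-.281),np.sin(-.281)
def L(P):
    q=P[...,:2]-b; return cc*q[...,0]+s*q[...,1],-s*q[...,0]+cc*q[...,1]
E
python3 -c "
from loc import *
for n in('side','wrist','top'):
    d,P,ok=prep(n);z=P[...,2];sat=np.ptp(d['image'].astype(int),axis=-1);lx,ly=L(P);Q=np.stack([lx,ly],-1)
    m=ok&(abs(lx)<.065)&(abs(ly)<.11)&(z>.084)&(z<.093)&(sat<40)
    if m.sum()>50:
        rect(Q[m],n+' lid local'); A=np.c_[lx[m],ly[m],np.ones(m.sum())];print('plane',np.linalg.lstsq(A,z[m],rcond=None)[0])
    m=ok&(abs(lx)<.03)&(abs(ly)<.055)&(z>.112)&(z<.13)&(sat<40)
    if m.sum()>30: rect(Q[m],n+' fin local')
    for z0 in(.175,.182,.189,.196):
        m=ok&(abs(lx-.098)<.03)&(abs(ly-.0614)<.03)&(z>z0)&(z<z0+.007)
        if m.sum()>3: print(n,z0,m.sum(),np.round(1e3*np.percentile(lx[m]-.0978,[2,98])),np.round(1e3*np.percentile(ly[m]-.0614,[2,98])))
    for nm,sx,sy in(('a',-1,1),('b',1,1),('c',1,-1),('d',-1,-1)):
        m=ok&(abs(lx-sx*.07)<.02)&(abs(ly-sy*.062)<.013)&(z>.12)&(z<.15)
        if m.sum()>5: print(n,nm,m.sum(),'lx',np.round(1e3*np.percentile(lx[m],[5,50,95])),'zmax',np.percentile(z[m],97))
"
```

```text
side lid local 1366 [-0.9  0.1] [188.8 119.7] 89.72
plane [ 0.00334457 -0.0022182   0.08881141]
side fin local 216 [-0.3 -0.1] [22.4 93.1] 0.17
side 0.175 4 [-3.  5.] [ 6. 10.]
side 0.182 13 [-12.  10.] [-8. 11.]
side 0.189 29 [-14.  10.] [-8. 11.]
side 0.196 30 [-14.  14.] [-10.  12.]
side a 71 lx [-77. -74. -64.] zmax 0.13836762784343348
side b 57 lx [61. 67. 73.] zmax 0.13584798091519018
side c 54 lx [65. 71. 78.] zmax 0.1351830515594047
side d 55 lx [-79. -76. -68.] zmax 0.13642000653278957
wrist lid local 21413 [-1.3 -0.1] [190.9 120.7] 87.44
plane [0.00111328 0.00013587 0.08725557]
wrist fin local 2622 [1.4 0.5] [18.4 90.6] 0.4
wrist 0.175 143 [-6.  7.] [-3. 10.]
wrist 0.182 265 [-10.  12.] [-6. 10.]
wrist 0.189 312 [-11.  13.] [ 8. 10.]
wrist 0.196 359 [-11.  12.] [ 8. 10.]
wrist a 1446 lx [-72. -67. -61.] zmax 0.13679529328304774
wrist b 944 lx [64. 70. 75.] zmax 0.1351322729696203
wrist d 1030 lx [-76. -69. -64.] zmax 0.13448930019996705
top lid local 508 [  0.5 -49.8] [ 87. 116.] 89.72
plane [ 0.00016487 -0.00607166  0.08797846]
top c 30 lx [65. 71. 78.] zmax 0.13630261887744283
top d 23 lx [-77. -72. -65.] zmax 0.13792571690463193
```

The lid is home: centred within about 1 mm, plane level, top at 87–89 mm. All clips are up. The fingertip tapers to about ±6 mm, widening to ±12 mm some 5 mm higher. I'll start with clip b.

send_rows(plan=[[[0.05,0,1.0,0],[0,0,1.5,0],[0,0,1.5,0],[0,0,1.5,0],[0,0,1.0,0],[0,0,0.3,0],[0,0,0,0],[0,0,0,0]]])

```text
time: 13.3
ee_pos: [0.6534, -0.1177, 0.111]
orientation: [3.141, -0.0, 1.29]
force: [-0.0, 0.4, 0.3]
grip_width: 0.003
```

send_rows(plan=[[[0,-0.6,0,0],[0,-0.6,0,0],[0,-0.6,0,0],[0,-0.6,0,0],[0,-0.6,0,0],[0,-0.6,0,0],[0,-0.6,0,0],[0,0,0,0]]])

```text
time: 14.1
ee_pos: [0.6118, -0.1058, 0.1105]
orientation: [-3.141, 0.0, 1.29]
force: [0.4, 0.3, -0.4]
grip_width: 0.006
```

```bash
cat >> loc.py <<'E'
def where():
    from pl import cur
    c=cur(); x,y=L(np.array(c)); print('local X %.1f Y %.1f z %.1f'%(1e3*x,1e3*y,1e3*c[2]))
E
python3 -c "
from loc import *
where()"
```

```text
14.1 [ 0.6118 -0.1058  0.1105] [-3.1412e+00  1.0000e-04  1.2899e+00] [ 0.4  0.3 -0.4] 0.006
local X 55.5 Y 62.3 z 110.5
```

send_rows(plan=[[[0,-0.3,0.15,0],[0,-0.3,0.15,0],[0,-0.3,0.1,0],[0,-0.3,0.1,0],[0,-0.15,0.1,0],[0,0,0.05,0],[0,0,0,0],[0,0,0,0]]])

```text
time: 14.9
ee_pos: [0.5997, -0.1024, 0.104]
orientation: [-3.142, -0.0, 1.29]
force: [0.3, 0.6, -0.1]
grip_width: 0.005
```

send_rows(plan=[[[0,0,0.03,0],[0,0,0.03,0],[0,0,0.03,0],[0,0,0.03,0],[0,0,0.03,0],[0,0,0,0],[0,0,0,0],[0,0,0,0]]])

```text
time: 15.7
ee_pos: [0.5995, -0.1023, 0.1025]
orientation: [-3.141, -0.0, 1.29]
force: [-2.2, 1.1, 4.0]
grip_width: 0.0
```

send_rows(plan=[[[0,0,0.02,0],[0,0,0.02,0],[0,0,0.02,0],[0,0,0.02,0],[0,0,0.02,0],[0,0,0,0],[0,0,0,0],[0,0,0,0]]])

```text
time: 16.5
ee_pos: [0.5994, -0.1022, 0.1015]
orientation: [-3.141, 0.0, 1.29]
force: [-3.1, 1.0, 6.0]
grip_width: 0.004
```

send_rows(plan=[[[0,0,0.02,0],[0,0,0.02,0],[0,0,0.02,0],[0,0,0.02,0],[0,0,0.02,0],[0,0,0,0],[0,0,0,0],[0,0,0,0]]])

```text
time: 17.3
ee_pos: [0.5997, -0.1024, 0.1004]
orientation: [-3.142, -0.0, 1.29]
force: [-0.3, 0.6, 0.4]
grip_width: 0.001
```

Force rose to 6 N and dropped to zero, so clip b snapped. Next I'll rise and move over to d, its diagonal partner.

send_rows(plan=[[[0,0,-1.0,0],[0,0,-2.5,0],[0,0,-2.0,0],[-1.0,-1.2,-0.8,0],[-2.0,-2.3,0,0],[-2.2,-2.5,0,0],[-2.2,-2.5,0,0],[-2.0,-2.3,0,0]]])

```text
time: 18.1
ee_pos: [0.4674, -0.1636, 0.1634]
orientation: [-3.141, 0.0, 1.289]
force: [-0.4, -0.6, 0.4]
grip_width: 0.007
```

send_rows(plan=[[[-1.8,-2.0,0,0],[-1.0,-1.1,0,0],[-0.2,-0.2,0,0],[0,0,0,0],[0,0,0,0],[0,0,0,0],[0,0,0,0],[0,0,0,0]]])

```text
time: 18.9
ee_pos: [0.4301, -0.182, 0.1634]
orientation: [-3.141, -0.0, 1.29]
force: [0.7, 0.2, -0.0]
grip_width: 0.005
```

```bash
cat >> loc.py <<'E'
def clips(views=('side','wrist','top')):
  for n in views:
    grab(n);d,P,ok=prep(n);z=P[...,2];lx,ly=L(P)
    for nm,sx,sy in(('a',-1,1),('b',1,1),('c',1,-1),('d',-1,-1)):
        w=ok&(abs(ly-sy*.062)<.009)&(z>.08)
        up=w&(abs(lx-sx*.07)<.02)&(z>.12)&(z<.15)
        dn=w&(lx*sx>.034)&(lx*sx<.056)&(z<.125)
        print(n,nm,'tip-high pts',up.sum(),'over-lid z',dn.sum(),np.round(1e3*np.percentile(z[dn],[10,50,90]),1) if dn.sum() else '')
E
python3 -c "
from loc import *
where();clips()"
```

```text
18.9 [ 0.4301 -0.182   0.1634] [-3.1414e+00 -3.0000e-04  1.2904e+00] [ 0.7  0.2 -0. ] 0.005
local X -97.9 Y -61.3 z 163.4
side a tip-high pts 44 over-lid z 36 [86.7 88.3 90.8]
side b tip-high pts 0 over-lid z 40 [ 90.  100.8 101.9]
side c tip-high pts 38 over-lid z 21 [87.2 88.8 90.9]
side d tip-high pts 38 over-lid z 32 [87.3 88.6 90.4]
wrist a tip-high pts 1128 over-lid z 1190 [86.4 87.4 88.3]
wrist b tip-high pts 0 over-lid z 1263 [ 98.1  99.1 100.1]
wrist c tip-high pts 1124 over-lid z 861 [86.6 87.4 88.2]
wrist d tip-high pts 736 over-lid z 912 [86.5 87.4 88.2]
top a tip-high pts 25 over-lid z 34 [84.5 88.  91.1]
top b tip-high pts 0 over-lid z 34 [ 97.8 100.9 104.4]
top c tip-high pts 25 over-lid z 32 [83.7 88.3 93.3]
top d tip-high pts 0 over-lid z 0
```

Clip b now lies level (wrist depth 98–100 mm across the arm) and the others are up. Next is clip d.

send_rows(plan=[[[-0.07,0,0.8,0],[0,0,1.2,0],[0,0,1.3,0],[0,0,1.2,0],[0,0,0.7,0],[0,0,0.1,0],[0,0,0,0],[0,0,0,0]]])

```text
time: 19.85
ee_pos: [0.4299, -0.1831, 0.1108]
orientation: [3.141, -0.0, 1.29]
force: [-0.4, -0.6, -0.7]
grip_width: 0.004
```

send_rows(plan=[[[0,0.6,0,0],[0,0.6,0,0],[0,0.6,0,0],[0,0.6,0,0],[0,0.6,0,0],[0,0.6,0,0],[0,0.6,0,0],[0,0,0,0]]])

```text
time: 20.65
ee_pos: [0.4708, -0.1948, 0.1105]
orientation: [3.141, -0.0, 1.29]
force: [-1.0, -1.1, -0.3]
grip_width: 0.005
```

send_rows(plan=[[[0,0.3,0.15,0],[0,0.3,0.15,0],[0,0.3,0.1,0],[0,0.3,0.1,0],[0,0.15,0.1,0],[0,0,0.05,0],[0,0,0,0],[0,0,0,0]]])

```text
time: 21.45
ee_pos: [0.4828, -0.1984, 0.104]
orientation: [-3.142, -0.0, 1.29]
force: [0.3, 0.4, 0.8]
grip_width: 0.006
```

```bash
python3 -c "
from loc import *
where()"
```

```text
21.45 [ 0.4828 -0.1984  0.104 ] [-3.1415 -0.      1.2897] [0.3 0.4 0.8] 0.006
local X -42.7 Y -62.4 z 104.0
```

send_rows(plan=[[[0,0,0.03,0],[0,0,0.03,0],[0,0,0.03,0],[0,0,0.03,0],[0,0,0.03,0],[0,0,0,0],[0,0,0,0],[0,0,0,0]]])

```text
time: 22.25
ee_pos: [0.4831, -0.1985, 0.1026]
orientation: [3.141, -0.0, 1.29]
force: [-0.1, -0.6, 4.6]
grip_width: -0.001
```

send_rows(plan=[[[0,0,0.03,0],[0,0,0.03,0],[0,0,0.03,0],[0,0,0.03,0],[0,0,0,0],[0,0,0,0],[0,0,0,0],[0,0,0,0]]])

```text
time: 23.05
ee_pos: [0.483, -0.1984, 0.1013]
orientation: [3.141, -0.0, 1.29]
force: [0.8, -0.9, 3.6]
grip_width: 0.006
```

send_rows(plan=[[[0,0,0.02,0],[0,0,0.02,0],[0,0,0.02,0],[0,0,0.02,0],[0,0,0.02,0],[0,0,0,0],[0,0,0,0],[0,0,0,0]]])

```text
time: 23.85
ee_pos: [0.4828, -0.1984, 0.1002]
orientation: [-3.141, -0.0, 1.29]
force: [0.2, -1.0, 0.8]
grip_width: 0.005
```

Again, force fell to zero. I'll move to clip a and check d on the way.

send_rows(plan=[[[0,0,-1.0,0],[0,0,-2.5,0],[0,0,-2.0,0],[1.0,-0.5,-0.8,0],[2.5,-1.0,0,0],[3.0,-1.5,0,0],[3.0,-1.5,0,0],[2.9,-1.0,0,0]]])

```text
time: 24.65
ee_pos: [0.4633, -0.062, 0.1633]
orientation: [-3.141, 0.0, 1.29]
force: [0.4, -0.5, -0.6]
grip_width: 0.003
```

send_rows(plan=[[[0,0,0,0],[0,0,0,0],[0,0,0,0],[0,0,0,0],[0,0,0,0],[0,0,0,0],[0,0,0,0],[0,0,0,0]]])

```text
time: 25.45
ee_pos: [0.4645, -0.0641, 0.1633]
orientation: [-3.142, -0.0, 1.29]
force: [0.8, 0.2, -0.0]
grip_width: 0.008
```

```bash
python3 -c "
from loc import *
where();clips()"
```

```text
25.45 [ 0.4645 -0.0641  0.1633] [-3.1416e+00 -1.0000e-04  1.2896e+00] [ 0.8  0.2 -0. ] 0.008
local X -97.6 Y 61.5 z 163.3
side a tip-high pts 50 over-lid z 32 [87.2 88.9 90.3]
side b tip-high pts 0 over-lid z 47 [ 88.3  98.9 101.5]
side c tip-high pts 1 over-lid z 20 [87.3 89.  91.1]
side d tip-high pts 0 over-lid z 36 [ 90.   99.2 101.7]
wrist a tip-high pts 790 over-lid z 882 [86.5 87.3 88.2]
wrist b tip-high pts 0 over-lid z 932 [ 98.1  99.1 100. ]
wrist c tip-high pts 667 over-lid z 529 [86.5 87.3 88.1]
wrist d tip-high pts 0 over-lid z 0 
top a tip-high pts 0 over-lid z 0 
top b tip-high pts 0 over-lid z 33 [ 95.4  99.  103.3]
top c tip-high pts 25 over-lid z 33 [84.4 88.7 93.7]
top d tip-high pts 0 over-lid z 38 [ 95.7  99.9 102.6]
```

```bash
cat >> loc.py <<'E'
def slope(views,nm):
  sx,sy=dict(a=(-1,1),b=(1,1),c=(1,-1),d=(-1,-1))[nm]
  for n in views:
    d,P,ok=prep(n);z=P[...,2];lx,ly=L(P)
    w=ok&(abs(ly-sy*.062)<.011)&(lx*sx>.032)&(lx*sx<.06)&(z>.094)&(z<.110)
    if w.sum()<8: continue
    p=np.polyfit(.07-lx[w]*sx,z[w],1); print(nm,n,w.sum(),'slope rad %.3f'%p[0],'z at hinge %.1f at 40: %.1f'%(1e3*p[1],1e3*(p[1]+.04*p[0])))
E
python3 -c "
from loc import *
for k in 'bd': slope(('side','wrist','top'),k)"
```

```text
b side 60 slope rad 0.010 z at hinge 99.4 at 40: 99.8
b wrist 1449 slope rad 0.032 z at hinge 98.2 at 40: 99.5
b top 47 slope rad -0.021 z at hinge 99.9 at 40: 99.1
d side 53 slope rad -0.046 z at hinge 100.6 at 40: 98.7
d top 51 slope rad 0.013 z at hinge 99.2 at 40: 99.7
```

Both b and d are level, with slope about 0. On to clip a.

send_rows(plan=[[[0.05,0,0.8,0],[0,0,1.2,0],[0,0,1.3,0],[0,0,1.2,0],[0,0,0.7,0],[0,0,0.1,0],[0,0,0,0],[0,0,0,0]]])

```text
time: 26.4
ee_pos: [0.4649, -0.0635, 0.1106]
orientation: [3.141, -0.0, 1.29]
force: [0.3, -0.0, -0.0]
grip_width: 0.007
```

send_rows(plan=[[[0,0.6,0,0],[0,0.6,0,0],[0,0.6,0,0],[0,0.6,0,0],[0,0.6,0,0],[0,0.6,0,0],[0,0.6,0,0],[0,0,0,0]]])

```text
time: 27.2
ee_pos: [0.5058, -0.0754, 0.1103]
orientation: [3.141, -0.0, 1.29]
force: [-0.1, 0.9, -0.0]
grip_width: 0.003
```

send_rows(plan=[[[0,0.3,0.15,0],[0,0.3,0.15,0],[0,0.3,0.1,0],[0,0.3,0.1,0],[0,0.15,0.1,0],[0,0,0.05,0],[0,0,0,0],[0,0,0,0]]])

```text
time: 28.0
ee_pos: [0.5181, -0.0789, 0.1038]
orientation: [3.141, -0.0, 1.29]
force: [-0.8, -0.3, 0.3]
grip_width: 0.006
```

send_rows(plan=[[[0,0,0.03,0],[0,0,0.03,0],[0,0,0.03,0],[0,0,0.03,0],[0,0,0.03,0],[0,0,0,0],[0,0,0,0],[0,0,0,0]]])

```text
time: 28.8
ee_pos: [0.5179, -0.0789, 0.1022]
orientation: [-3.142, -0.0, 1.29]
force: [0.9, -1.1, 1.4]
grip_width: 0.005
```

send_rows(plan=[[[0,0,0.02,0],[0,0,0.02,0],[0,0,0.02,0],[0,0,0.02,0],[0,0,0.02,0],[0,0,0,0],[0,0,0,0],[0,0,0,0]]])

```text
time: 29.6
ee_pos: [0.5179, -0.0789, 0.1013]
orientation: [3.142, -0.0, 1.29]
force: [0.0, -0.7, 0.6]
grip_width: 0.008
```

send_rows(plan=[[[0,0,0.02,0],[0,0,0.02,0],[0,0,0.02,0],[0,0,0.02,0],[0,0,0.02,0],[0,0,0,0],[0,0,0,0],[0,0,0,0]]])

```text
time: 30.4
ee_pos: [0.518, -0.0789, 0.1006]
orientation: [3.141, 0.0, 1.29]
force: [-3.7, 0.5, 7.0]
grip_width: 0.005
```

send_rows(plan=[[[0,0,0.02,0],[0,0,0.02,0],[0,0,0.02,0],[0,0,0,0],[0,0,0,0],[0,0,0,0],[0,0,0,0],[0,0,0,0]]])

```text
time: 31.2
ee_pos: [0.5181, -0.0789, 0.1003]
orientation: [3.141, 0.0, 1.29]
force: [-4.7, 0.3, 13.6]
grip_width: 0.005
```

13.6 N with almost no travel means a hard stop: a had already snapped, and its top is about 100.5 mm. I'll rise and look on the way to c.

send_rows(plan=[[[0,0,-1.2,0],[0,0,-2.5,0],[0,0,-2.0,0],[-1.0,1.0,-0.8,0],[-2.0,2.2,0,0],[-2.2,2.5,0,0],[-2.2,2.5,0,0],[-2.0,2.3,0,0]]])

```text
time: 32.0
ee_pos: [0.5934, -0.201, 0.1644]
orientation: [-3.141, 0.0, 1.289]
force: [1.5, 0.5, 0.2]
grip_width: 0.006
```

send_rows(plan=[[[-1.8,2.1,0,0],[-1.0,1.1,0,0],[-0.3,0.35,0,0],[0,0,0,0],[0,0,0,0],[0,0,0,0],[0,0,0,0],[0,0,0,0]]])

```text
time: 32.8
ee_pos: [0.6182, -0.2376, 0.165]
orientation: [3.141, 0.0, 1.29]
force: [-0.4, -0.5, 0.5]
grip_width: 0.006
```

```bash
python3 -c "
from loc import *
where();clips()
for k in 'abd': slope(('side','wrist','top'),k)"
```

```text
32.8 [ 0.6182 -0.2376  0.165 ] [3.1413 0.     1.2902] [-0.4 -0.5  0.5] 0.006
local X 98.2 Y -62.5 z 165.0
side a tip-high pts 0 over-lid z 47 [ 92.  101.1 102.8]
side b tip-high pts 0 over-lid z 43 [ 88.5 100.2 102.1]
side c tip-high pts 36 over-lid z 19 [88.3 89.6 91.5]
side d tip-high pts 0 over-lid z 37 [ 96.7  98.7 101.6]
wrist a tip-high pts 0 over-lid z 1284 [ 98.9  99.9 100.8]
wrist b tip-high pts 0 over-lid z 1354 [ 98.1  99.  100. ]
wrist c tip-high pts 734 over-lid z 902 [86.4 87.3 88.2]
wrist d tip-high pts 0 over-lid z 927 [97.2 98.  98.9]
top a tip-high pts 0 over-lid z 40 [ 95.3 100.1 103.5]
top b tip-high pts 0 over-lid z 33 [ 96.  100.3 104.5]
top c tip-high pts 0 over-lid z 0 
top d tip-high pts 0 over-lid z 0 
a side 71 slope rad 0.010 z at hinge 100.5 at 40: 100.9
a wrist 1977 slope rad -0.003 z at hinge 99.9 at 40: 99.8
a top 54 slope rad -0.115 z at hinge 102.6 at 40: 98.0
b side 54 slope rad 0.053 z at hinge 98.8 at 40: 101.0
b wrist 2098 slope rad 0.034 z at hinge 98.1 at 40: 99.5
b top 52 slope rad 0.159 z at hinge 96.4 at 40: 102.7
d side 58 slope rad -0.023 z at hinge 99.6 at 40: 98.7
d wrist 1453 slope rad -0.002 z at hinge 98.1 at 40: 98.0
```

Clip b reads slope 0.033 from the wrist while a and d read 0. I'll look at its profile before moving on.

```bash
python3 -c "
from loc import *
d,P,ok=prep('wrist');z=P[...,2];lx,ly=L(P)
for nm,sx,sy in(('a',-1,1),('b',1,1),('d',-1,-1)):
    print(nm,[ (k,round(1e3*float(np.median(z[w])),1),int(w.sum())) for k in range(26,74,4) for w in [ok&(abs(ly-sy*.062)<.009)&(lx*sx>k/1e3)&(lx*sx<(k+4)/1e3)&(z>.08)] if w.sum()>5])
save('p4.png',cv2.resize(d['image'][200:420,60:420],None,fx=2.2,fy=2.2))
"
```

```text
a [(26, 87.7, 299), (30, 98.0, 501), (34, 99.7, 235), (38, 99.9, 243), (42, 99.9, 230), (46, 100.0, 222), (50, 99.9, 239), (54, 99.9, 220), (58, 99.9, 231), (62, 100.1, 275), (66, 102.0, 274), (70, 101.9, 151)]
b [(26, 87.5, 96), (30, 99.0, 174), (34, 99.4, 243), (38, 99.2, 251), (42, 99.1, 245), (46, 98.8, 245), (50, 98.7, 249), (54, 98.6, 244), (58, 98.5, 246), (62, 98.4, 237), (66, 100.0, 231), (70, 100.1, 264)]
d [(26, 87.9, 253), (30, 97.1, 293), (34, 98.0, 179), (38, 98.0, 163), (42, 98.1, 169), (46, 98.0, 167), (50, 98.0, 159), (54, 98.0, 170), (58, 98.0, 171), (62, 98.4, 202), (66, 100.3, 202), (70, 99.9, 107)]
```

View pics/p4.png

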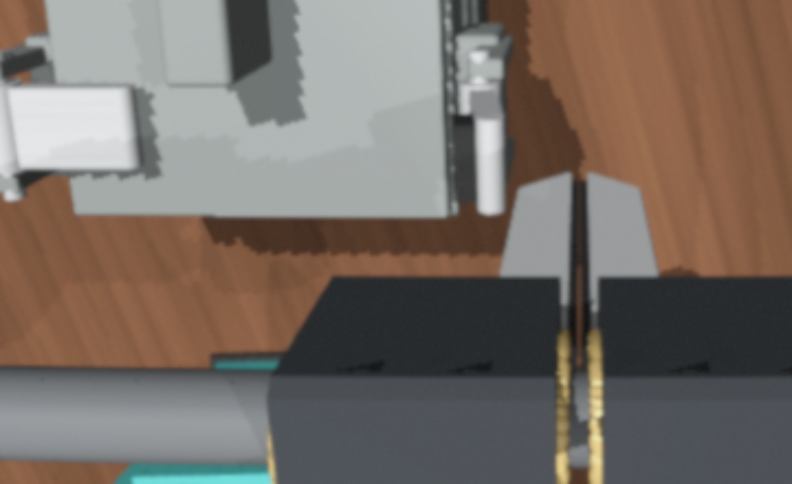

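The crop shows clip d flat at (70,128), clip c still upright at (490,160), and the shut fingers beside it at (580,230). The profile says b rests about 0.035 rad up: inside the limit but not fully down. I'll snap c now, pressing on to the first touch of its stop, then seat b.

send_rows(plan=[[[0.05,0,0.8,0],[0,0,1.2,0],[0,0,1.4,0],[0,0,1.3,0],[0,0,0.7,0],[0,0,0.1,0],[0,0,0,0],[0,0,0,0]]])

```text
time: 33.75
ee_pos: [0.6187, -0.2376, 0.1102]
orientation: [3.141, -0.0, 1.29]
force: [0.7, -0.1, 0.0]
grip_width: 0.006
```

send_rows(plan=[[[0,-0.6,0,0],[0,-0.6,0,0],[0,-0.6,0,0],[0,-0.6,0,0],[0,-0.6,0,0],[0,-0.6,0,0],[0,-0.6,0,0],[0,0,0,0]]])

```text
time: 34.55
ee_pos: [0.5772, -0.2258, 0.1097]
orientation: [-3.141, 0.0, 1.29]
force: [0.1, 0.2, 0.9]
grip_width: 0.007
```

send_rows(plan=[[[0,-0.3,0.15,0],[0,-0.3,0.15,0],[0,-0.3,0.1,0],[0,-0.3,0.1,0],[0,-0.15,0.1,0],[0,0,0.05,0],[0,0,0,0],[0,0,0,0]]])

```text
time: 35.35
ee_pos: [0.5652, -0.2221, 0.1032]
orientation: [3.142, -0.0, 1.29]
force: [-0.4, 0.0, 0.5]
grip_width: 0.007
```

send_rows(plan=[[[0,0,0.03,0],[0,0,0.03,0],[0,0,0.03,0],[0,0,0.03,0],[0,0,0.03,0],[0,0,0,0],[0,0,0,0],[0,0,0,0]]])

```text
time: 36.15
ee_pos: [0.565, -0.2221, 0.1018]
orientation: [-3.141, 0.0, 1.29]
force: [-1.9, 1.0, 5.8]
grip_width: 0.004
```

send_rows(plan=[[[0,0,0.03,0],[0,0,0.03,0],[0,0,0.03,0],[0,0,0.03,0],[0,0,0,0],[0,0,0,0],[0,0,0,0],[0,0,0,0]]])

```text
time: 36.95
ee_pos: [0.5651, -0.2221, 0.1004]
orientation: [3.142, -0.0, 1.29]
force: [-1.3, 0.8, 1.2]
grip_width: 0.003
```

send_rows(plan=[[[0,0,0.02,0],[0,0,0.02,0],[0,0,0.02,0],[0,0,0.02,0],[0,0,0,0],[0,0,0,0],[0,0,0,0],[0,0,0,0]]])

```text
time: 37.75
ee_pos: [0.5651, -0.2221, 0.0997]
orientation: [3.142, -0.0, 1.29]
force: [0.0, -0.4, 0.3]
grip_width: 0.007
```

send_rows(plan=[[[0,0,0.02,0],[0,0,0.02,0],[0,0,0.02,0],[0,0,0.02,0],[0,0,0,0],[0,0,0,0],[0,0,0,0],[0,0,0,0]]])

```text
time: 38.55
ee_pos: [0.5651, -0.2221, 0.0989]
orientation: [-3.142, -0.0, 1.29]
force: [-0.6, 0.5, -0.4]
grip_width: 0.005
```

c has snapped, with no force left. I'll move over b at the same X and check before seating it.

send_rows(plan=[[[0,0,-1.5,0],[0.5,0,-2.0,0],[2.0,0,-1.0,0],[3.0,0,0,0],[3.0,0,0,0],[2.5,0,0,0],[1.2,0,0,0],[0.25,0,0,0]]])

```text
time: 39.35
ee_pos: [0.6, -0.1013, 0.1446]
orientation: [3.141, -0.0, 1.292]
force: [-0.0, -0.1, -1.0]
grip_width: 0.004
```

```bash
python3 -c "
from loc import *
where();clips(('side','wrist'))
for k in 'abcd': slope(('side','wrist'),k)"
```

```text
39.35 [ 0.6    -0.1013  0.1446] [ 3.1410e+00 -4.0000e-04  1.2916e+00] [-0.  -0.1 -1. ] 0.004
local X 42.9 Y 63.4 z 144.6
side a tip-high pts 0 over-lid z 44 [ 96.8 100.8 103.1]
side b tip-high pts 1 over-lid z 42 [ 90.1  99.5 101.1]
side c tip-high pts 0 over-lid z 33 [ 96.2  99.  101.2]
side d tip-high pts 0 over-lid z 39 [ 89.7  99.1 101. ]
wrist a tip-high pts 0 over-lid z 1122 [ 99.   99.8 100.7]
wrist b tip-high pts 0 over-lid z 988 [98.1 99.1 99.9]
wrist c tip-high pts 0 over-lid z 211 [96.6 97.3 97.9]
wrist d tip-high pts 0 over-lid z 365 [97.3 98.1 98.8]
a side 68 slope rad 0.021 z at hinge 100.2 at 40: 101.0
a wrist 1752 slope rad -0.006 z at hinge 100.0 at 40: 99.7
b side 58 slope rad 0.036 z at hinge 98.8 at 40: 100.2
b wrist 1473 slope rad 0.035 z at hinge 98.1 at 40: 99.5
c side 50 slope rad -0.017 z at hinge 99.0 at 40: 98.3
c wrist 240 slope rad 0.008 z at hinge 97.1 at 40: 97.4
d side 56 slope rad -0.034 z at hinge 99.4 at 40: 98.1
d wrist 545 slope rad 0.002 z at hinge 98.0 at 40: 98.1
```

Only b is not quite flat. I'll press it gently to its stop.

send_rows(plan=[[[0,0,0.6,0],[0,0,1.0,0],[0,0,1.2,0],[0,0,0.9,0],[0,0,0.5,0],[0,0,0.15,0],[0,0,0,0],[0,0,0,0]]])

```text
time: 40.25
ee_pos: [0.5999, -0.1025, 0.1007]
orientation: [3.141, -0.0, 1.29]
force: [0.0, -0.1, -0.1]
grip_width: 0.004
```

send_rows(plan=[[[0,0,0.02,0],[0,0,0.02,0],[0,0,0.02,0],[0,0,0.02,0],[0,0,0,0],[0,0,0,0],[0,0,0,0],[0,0,0,0]]])

```text
time: 41.05
ee_pos: [0.5996, -0.1025, 0.0996]
orientation: [-3.142, -0.0, 1.29]
force: [-0.2, -0.0, 0.6]
grip_width: 0.006
```

send_rows(plan=[[[0,0,0.02,0],[0,0,0.02,0],[0,0,0.02,0],[0,0,0.02,0],[0,0,0,0],[0,0,0,0],[0,0,0,0],[0,0,0,0]]])

```text
time: 41.85
ee_pos: [0.5996, -0.1025, 0.0989]
orientation: [3.141, -0.0, 1.29]
force: [-1.9, 0.2, 4.0]
grip_width: 0.004
```

send_rows(plan=[[[0,0,0.02,0],[0,0,0.02,0],[0,0,0.02,0],[0,0,0,0],[0,0,0,0],[0,0,0,0],[0,0,0,0],[0,0,0,0]]])

```text
time: 42.65
ee_pos: [0.5996, -0.1025, 0.0987]
orientation: [3.141, 0.0, 1.29]
force: [-2.8, 0.0, 10.2]
grip_width: 0.005
```

The stop is at 98.8 mm, which matches a level b. I'll rise clear for the final check.

send_rows(plan=[[[0,0,-1.0,0],[0,0,-3.0,0],[0,0,-3.0,0],[-1.0,0,-3.0,0],[-2.5,1.5,-1.0,0],[-3.0,2.0,0,0],[-3.0,1.5,0,0],[-2.0,0.5,0,0]]])

```text
time: 43.45
ee_pos: [0.6208, -0.2311, 0.2084]
orientation: [3.141, 0.0, 1.288]
force: [0.1, -0.3, 0.7]
grip_width: 0.006
```

send_rows(plan=[[[0,0,0,0],[0,0,0,0],[0,0,0,0],[0,0,0,0],[0,0,0,0],[0,0,0,0],[0,0,0,0],[0,0,0,0]]])

```text
time: 44.25
ee_pos: [0.6205, -0.2281, 0.2082]
orientation: [-3.142, -0.0, 1.29]
force: [0.5, -0.5, -0.0]
grip_width: 0.004
```

```bash
python3 -c "
from loc import *
where();clips(('side','wrist'))
for k in 'abcd': slope(('side','wrist'),k)
d,P,ok=prep('wrist');z=P[...,2];lx,ly=L(P);Q=np.stack([lx,ly],-1)
m=ok&(abs(lx)<.03)&(abs(ly)<.055)&(z>.112)&(z<.13);rect(Q[m],'fin')
m=ok&(abs(lx)<.03)&(abs(ly)<.09)&(z>.083)&(z<.093);print('plane',np.linalg.lstsq(np.c_[lx[m],ly[m],np.ones(m.sum())],z[m],rcond=None)[0])
im=np.hstack([cv2.resize(load('side')['image'][170:330,180:380],(400,320)),cv2.resize(d['image'],(400,320))]);save('p5.png',im)
"
```

```text
44.25 [ 0.6205 -0.2281  0.2082] [-3.1415e+00 -1.0000e-04  1.2898e+00] [ 0.5 -0.5 -0. ] 0.004
local X 97.8 Y -52.8 z 208.2
side a tip-high pts 0 over-lid z 45 [ 96.9 100.9 102.6]
side b tip-high pts 0 over-lid z 42 [ 88.1  99.  101.6]
side c tip-high pts 0 over-lid z 31 [ 96.3  99.1 101.1]
side d tip-high pts 0 over-lid z 38 [ 89.9  99.8 102. ]
wrist a tip-high pts 0 over-lid z 900 [ 98.9  99.8 100.8]
wrist b tip-high pts 0 over-lid z 928 [97.  98.  98.8]
wrist c tip-high pts 0 over-lid z 703 [96.5 97.4 98.3]
wrist d tip-high pts 0 over-lid z 670 [97.3 98.1 98.9]
a side 67 slope rad 0.040 z at hinge 99.8 at 40: 101.4
a wrist 1401 slope rad 0.000 z at hinge 99.9 at 40: 99.9
b side 57 slope rad -0.011 z at hinge 99.5 at 40: 99.0
b wrist 1438 slope rad -0.007 z at hinge 98.1 at 40: 97.8
c side 45 slope rad -0.010 z at hinge 99.1 at 40: 98.7
c wrist 1086 slope rad -0.005 z at hinge 97.5 at 40: 97.3
d side 55 slope rad -0.015 z at hinge 100.0 at 40: 99.4
d wrist 1067 slope rad -0.003 z at hinge 98.2 at 40: 98.0
fin 4266 [ 1. -0.] [90.1 19.2] 89.78
plane [ 1.09254289e-03 -8.19641606e-05  8.73305348e-02]
```

View pics/p5.png

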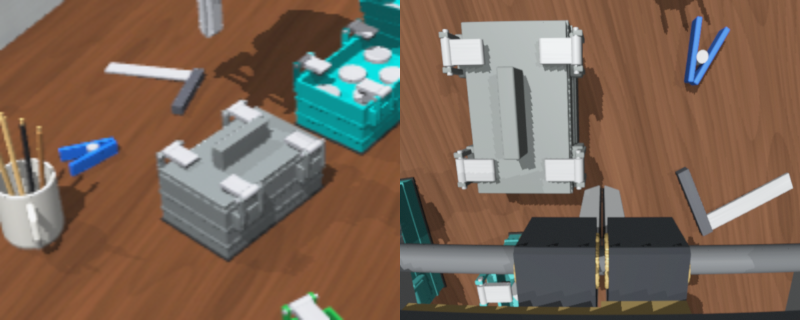

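The final picture shows all four clips flat on the lid, at (462,52), (560,52), (475,170) and (565,168) in the wrist half. The lid is square on the box, the gripper is clear, and the mug, spring clip and set square are in place.

```bash
python3 -c "
from workcell import env
print(env.close_job())"
```

```text
the job is handed in; nothing more can be done
None
```

I put the lid on the grey seed box, snapped all four clips down in the order b, d, a, c, and handed the job in at about 44 s. No verdict was reported.

- **Lid:** the last wrist check put it about 1 mm off centre, within 0.01 rad of square and level to about 0.001 rad, with its top at 87 mm against 88 mm nominal.
- **Clips:** all four lie flat, with wrist-camera slopes within 0.007 rad. Side-camera slopes were noisier, between -0.015 and 0.040 rad. The highest force I read at the end of a move while pressing a clip was about 14 N.
- **What disagreed:**
    - Clip b's force dropped as if it had snapped, but the wrist camera then showed it resting about 0.035 rad up. That is within the 0.045 limit but not fully down, so after c I pressed it to its stop with about 10 N.
    - Clip a snapped earlier than I noticed, so I pressed it on its stop with about 14 N, more than it needed.
- **Other things on the counter:** the mug, spring clip and set square look unmoved in the last picture. The spirit level was not in that view, but the arm never went near it.

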